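# Lock a bicycle computer into the demo handlebar's quarter-turn mount

## Robot

A 6-joint arm with a two-finger parallel gripper is mounted at the origin on the work surface. World frame = base frame: x ahead of the robot, y to its left, z up, the work surface at z = 0. Lengths are in m, angles in rad, forces in N, time in s.
With the tool pointing down it reaches from about 0.425 to 0.95 m from the base axis. Payload 14.7 kg.
Tool frame: the origin (TCP) lies midway between the tips of the shut fingers; the grasp point (between the pads) lies 19 mm behind it (bot.grip_depth is the distance from the TCP to the grasp point, in m); x points along the fingers, z is the direction in which the jaws open and shut, and the axes are right-handed (so a half turn about x gives the same grasp; the last joint's range is limited). The gripper opens to 85 mm and grips with 20 to 120 N. Pads are 22 mm wide; open, the fingers measure 114 mm over their backs; the gripper's body (76 mm by 85 mm) begins 54 mm behind the grasp point. The pads swing forward as they close: fully open they stand 13 mm farther back than shut.
Start: joints at [1.281, 0.48, 1.596, -0, 1.065, -0.047], TCP at [0.156, 0.631, 0.231] pointing down, gripper open.
Joint ranges: [-2.75, 2.75], [-0.82, 2.05], [0.23, 2.67], [-1.56, 4.7], [0.09, 2.69], [-2.92, 2.92]. Speed limits (rad/s): [1.89, 1.89, 2.39, 3.01, 3.01, 3.01].

## Interface

Orientations are given as [roll, pitch, yaw] about the fixed x, y, z axes, in that order (R = Rz(yaw) Ry(pitch) Rx(roll)).
In Python, from rig import bot, viewer gives the robot as it stands. The module is installed in compiled form; this text tells all that it offers.
- The arm moves only by the shell command python3 -m crank 'ROWS' [OPENING] [FORCE]. ROWS is JSON, one flat list of numbers, 4 for each row, row after row: the shift along the world's x, y, z normalised to -1 to 1, where 1 is 100 mm, then the turn about the world's z normalised to -1 to 1, where 1 is 180 degrees. A call has 1 to 12 rows; each row is the pose to reach, as a shift and turn from the pose commanded when the call began, turning the shorter way round; what a row does not reach only later rows make up. A row lasts 1/12 s, in which the tool goes at most 41.7 mm and 7.16 degrees, less where a joint would pass 70% of its speed; a pose out of reach is approached as far as the arm can. A call with a number of a shift or a turn outside -1 to 1 is refused whole. A call with a gripper value outside its range is refused whole. OPENING is the opening, from 0 (shut) to 1 (fully open), set as the call begins (- or left out, the last holds). The fingers move at their own pace and stop on an object; FORCE is the grip in N (left out, the last holds). Time passes only in rows, so rows that repeat a pose let the fingers close. It gives the time, the measured TCP pose, the force and the opening at its end, in the units of the state.
- bot.sense(): the state, without advancing time (a new reading comes with each control period).
- viewer.camera(name): name is "side" or "top"; returns the picture (480x640x3 uint8, red, green, blue); there is no depth.
- viewer.get_calibration(name): a dict with "mtx" (3x3 intrinsics, pixels), "eye" and "orientation" of the camera in the world. Camera axes: x right, y up, looking along -z (the intrinsics and any distortion apply to the point x, -y, -z); pixel columns grow to the right and rows downward; lengths in m; the calibration is good to about 2 mm. A picture is of the moment at which its call begins. get_calibration takes no time and is no camera call.
- bot.job_done(): hands the job in, once; it reports no verdict.
The state is a dict: "t": time; "qpos": joint angles; "qvel": joint speeds; "joint_efforts": joint torques, N m; "position": TCP position; "tool_rot": TCP orientation; "wrist_force": force on the tool from outside, world axes, zero at the start; "moment": the same for the moment, N m; "width": opening from 0.0 (shut) to 1.0 (fully open).
Only numpy, scipy, OpenCV 4.12 (cv2) and the standard library are available. Lean on these libraries where they do the work, as an engineer would, in place of code of your own. Each camera call takes 0.05 s, during which the arm holds its last target.

## Task

Put the bicycle computer on the demo handlebar for the customers: set it crosswise on the mount with its two tabs over the two slots, press it down against the spring until it is fully in, keep it pressed and turn it a quarter turn, so that the tabs spring up into their notches and it stays locked when you let go. It must end with its long side pointing straight out from the bar and its two buttons at the end nearest the bar. Feel for the height and press no harder than a hand needs (the plastic tabs break under rough force), and leave the other goods on the counter where they are.

Things in the scene. Friction and masses are not known exactly. Their poses are not given: they have to be found in the camera images.
- computer_center (a point): Bicycle computer, loose, black, about 115 g: a body 84 mm long (its x), 50 mm wide (y), 19 mm thick (z), screen up. This point is the centre of that body. The two buttons lie at the -x end of its top face, the screen nearer +x. It lies on the counter on the foot under it.
- computer_foot (a point): Centre of the underside of the computer's foot, 19.6 mm straight below computer_center, same axes. The foot is round, 24 mm across, and stands 10.1 mm below the body's back. At its lower end two tabs, 14 mm wide and 3.5 mm thick, reach along the computer's +x and -x to 18 mm from the axis. The plastic breaks if it is forced against the mount with over 50 N.
- computer_top (a point): Middle of the computer's end face away from the buttons, 42 mm from computer_center along its +x.
- stand: Fixed demo stand: grey base plate, 200 x 210 x 12 mm, with two telescopic posts that carry a piece of handlebar tube, 32 mm thick, 270 mm long, along the stand's y above x = 0. Origin on the counter below the middle of the bar. A black arm, 22 mm wide, runs from the bar along the stand's +x to a round socket, 48 mm across, open upwards, axis at x = +85 mm, y = 0.
- under_socket (a point): Point on the base plate straight below the socket's axis, 12 mm above the counter, axes as the stand's. The socket's rim is level, 112 to 142 mm above the counter as the posts happen to be drawn out: its height is not measured. The arm's top is 21 mm below the rim, the bar's top 32 mm and its clamps 27 mm below it.
- plate_edge (a point): Middle of the base plate's front edge, top face, 50 mm ahead of under_socket along the stand's +x. The socket's grey lip, 5 mm deep from the rim, has a round hole for the foot and two bevelled slots for the tabs, 16.6 mm wide, towards the stand's +y and -y. Under it, towards +x and -x, are the notches for the tabs, 17 mm wide and 2 mm up. It may be turned either way.
- plunger (a joint): Sprung pad in the socket, 21 mm across, pressed down by the foot (m): 0 up, its face 1 mm below the rim; 0.0075 when the tabs just clear the lip (spring 9.5 N); 0.0091 when the computer's back meets the rim (11 N): the turn must be made between these two; about 0.0055 with the tabs up in the notches, the back then 3.6 mm above the rim. Spring 1.1 N per mm.
- watch_box: Bystander: white and orange cardboard carton, 90 x 100 x 45 mm; origin at the centre of its underside.
- perfume: Bystander: amber perfume bottle with a dark cap, 36 x 50 x 96 mm; origin at the centre of its underside.
- charger: Bystander: white wall charger with two pins, 50 x 42 x 28 mm; origin at the centre of its underside.
- watch: Bystander: watch on a white display stand, 70 x 70 x 92 mm; origin at the centre of its underside.
There are look-alikes about, which are no part of the job. What is shaped like the part that bears computer_center but green or pink is not meant.

How it is judged:
By the outcome, as a careful person would: the job done as asked, in the order asked, and still so for the second after the job is handed in, with the robot touching nothing.
It also fails if it takes over 61 s, if anything falls off the work surface, if the arm or the gripper's body presses on something with over 40 N, if the wrist force passes 120 N, or if a joint passes its speed limit or range.

## Working session

There is one attempt and no reset: what is moved stays moved. The work goes in short steps, Python scripts to look and compute and a shell command to move; the robot and the scene stay as the last step left them, time stands still between calls to the robot, and variables do not carry over. Pictures are saved under pics/ and viewed, and the job is handed in when it is done.

```bash
mkdir -p pics
python3 - <<'E'
from rig import bot, viewer
import cv2
print(bot.sense(), bot.grip_depth)
for n in("side","top"):
    cv2.imwrite(f"pics/{n}0.png",viewer.camera(n)[:,:,::-1]); print(viewer.get_calibration(n))
E
```

```text
{'t': 0.0, 'qpos': array([ 1.28145214e+00,  4.80841904e-01,  1.59690819e+00, -1.88389020e-05,
        1.06508449e+00, -4.66278484e-02]), 'qvel': array([-7.28015368e-04,  9.13026030e-04, -2.04161645e-05, -4.33638481e-04,
       -1.31096452e-03,  4.86503864e-04]), 'joint_efforts': array([-1.89702965e-03, -9.50650477e+01, -4.30159378e+01, -8.97155655e-05,
        1.25976582e-02,  2.53707583e-05]), 'position': array([0.15610136, 0.63053391, 0.23065307]), 'tool_rot': array([ 3.10822518,  1.56955428, -1.846871  ]), 'wrist_force': array([0.13582029, 0.1060203 , 0.6265697 ]), 'moment': array([-0.0427675 ,  0.05723927, -0.01764072]), 'width': 1.0023305479151994} 0.0187
{'mtx': array([[453.66048464,   0.        , 318.4029835 ],
       [  0.        , 453.66048464, 242.81080728],
       [  0.        ,   0.        ,   1.        ]]), 'eye': array([-0.03777395, -0.64505261,  0.94029796]), 'orientation': array([ 0.80868568, -0.01960332, -0.72620301])}
{'mtx': array([[621.06439926,   0.        , 315.49160392],
       [  0.        , 621.06439926, 235.50666976],
       [  0.        ,   0.        ,   1.        ]]), 'eye': array([ 0.27572585, -0.02629479,  1.5536181 ]), 'orientation': array([ 0.1820311 ,  0.00742796, -1.55277806])}
```

View pics/side0.png

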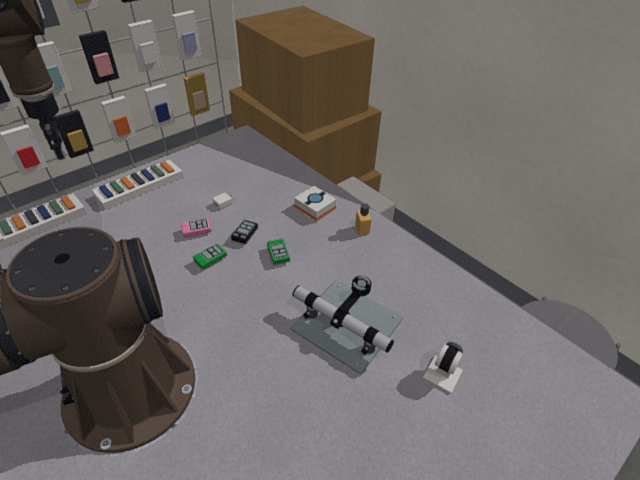

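View pics/top0.png

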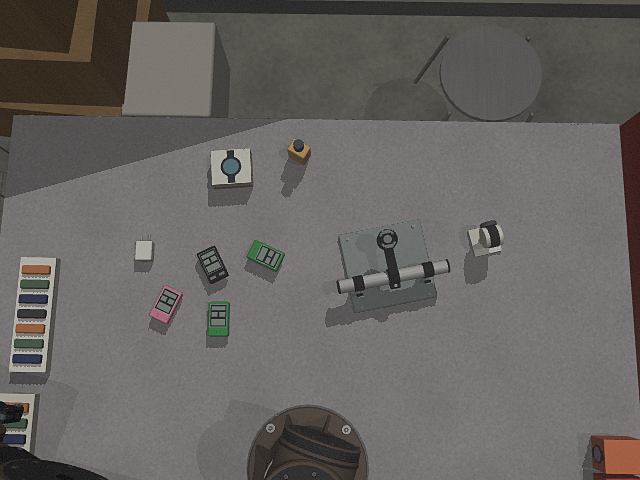

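```bash
cat > h.py <<'E'
import numpy as np, cv2
from rig import bot, viewer
from scipy.spatial.transform import Rotation as R
def ray(n,u,v):
    c=viewer.get_calibration(n);K=c['mtx']
    d=np.array([(u-K[0,2])/K[0,0],-(v-K[1,2])/K[1,1],-1])
    return c['eye'],R.from_euler('xyz',c['orientation']).as_matrix()@d
def onz(n,u,v,z):
    e,d=ray(n,u,v); return e+d*(z-e[2])/d[2]
def proj(n,p):
    c=viewer.get_calibration(n);K=c['mtx']
    q=R.from_euler('xyz',c['orientation']).as_matrix().T@(np.array(p)-c['eye'])
    return K[0,2]-K[0,0]*q[0]/q[2],K[1,2]+K[1,1]*q[1]/q[2]
def tri(uv1,uv2):
    (e1,d1),(e2,d2)=ray('top',*uv1),ray('side',*uv2)
    s=np.linalg.lstsq(np.c_[d1,-d2],e2-e1,rcond=None)[0]
    a,b=e1+s[0]*d1,e2+s[1]*d2
    return (a+b)/2,np.linalg.norm(a-b)
def crop(img,x0,y0,w,h,k,f):
    o=cv2.resize(img[y0:y0+h,x0:x0+w],None,fx=k,fy=k,interpolation=cv2.INTER_CUBIC)
    cv2.imwrite(f,o)
E
python3 - <<'E'
from h import *
t=cv2.imread('pics/top0.png');s=cv2.imread('pics/side0.png')
crop(t,180,230,70,52,11,'pics/c1.png')
crop(t,330,215,130,98,6,'pics/c2.png')
crop(s,210,200,80,60,10,'pics/c3.png')
crop(s,280,265,130,100,6,'pics/c4.png')
E
```

```text
(no output)
```

View pics/c1.png

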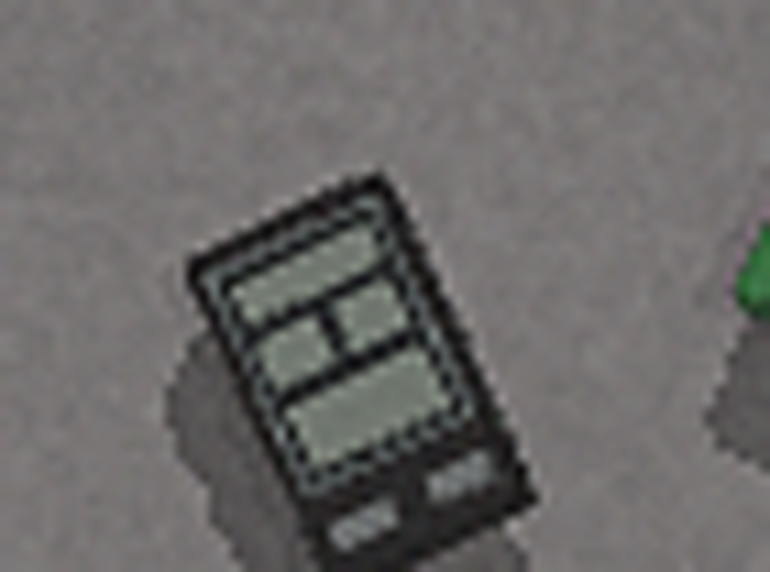

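View pics/c2.png

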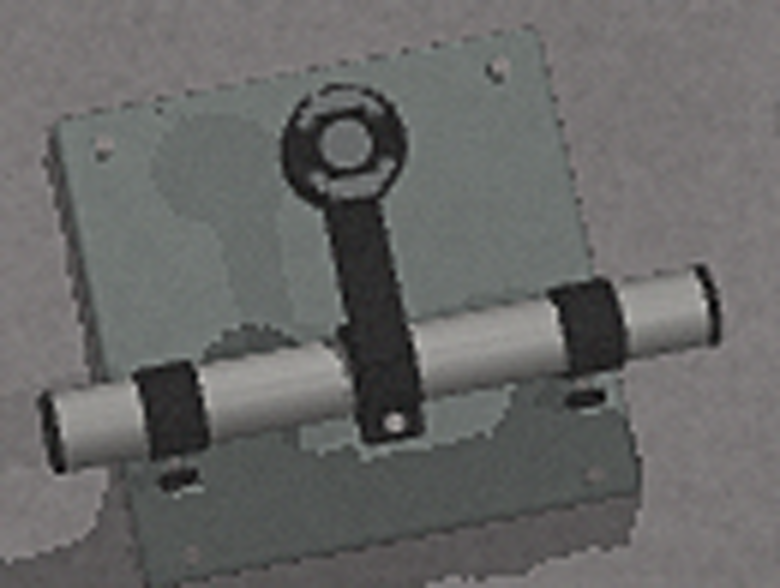

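View pics/c3.png

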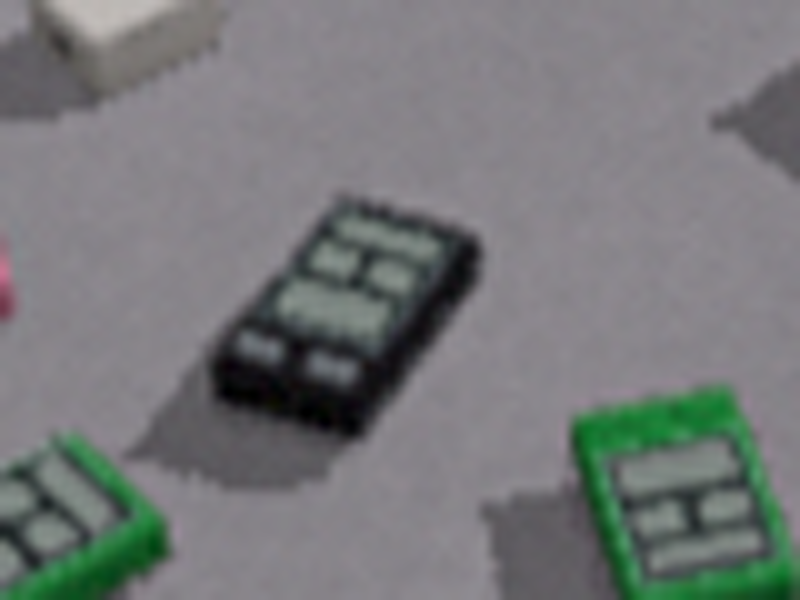

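View pics/c4.png

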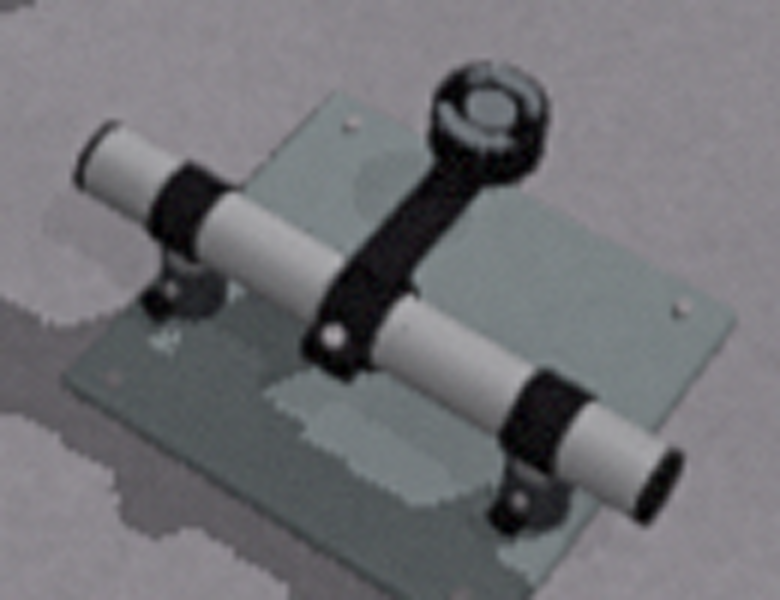

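Run:
```python
from h import *
from scipy.optimize import least_squares
def px(x,y,x0,y0,k): return (x0+(x+.5)/k-.5, y0+(y+.5)/k-.5)
t2=lambda x,y:('top',px(x,y,330,215,6)); s4=lambda x,y:('side',px(x,y,280,265,6))
t1=lambda x,y:('top',px(x,y,180,230,11)); s3=lambda x,y:('side',px(x,y,210,200,10))
# stand: back edge x? front edge at 135, depth 200 -> -65..135 (x), y +-105
obs=[((135,105,12),t2(58,122)),((135,-105,12),t2(538,28)),((-65,-105,12),t2(640,490)),
((135,105,12),s4(335,92)),((135,-105,12),s4(737,318)),((-65,105,12),s4(65,380)),
((85,0,'h'),t2(346,144)),((85,0,'h'),s4(490,107)),
]
def f(p):
    x,y,a,h=p; c,s=np.cos(a),np.sin(a);r=[]
    for q,(n,uv) in obs:
        z=h if q[2]=='h' else q[2]/1000
        X=(x+(c*q[0]-s*q[1])/1000,y+(s*q[0]+c*q[1])/1000,z)
        r+=list(np.subtract(proj(n,X),uv))
    return r
r=least_squares(f,[.45,-.15,.1,.13],loss='soft_l1');print(r.x,np.degrees(r.x[2]));print(np.round(np.reshape(f(r.x),(-1,2)),2))
p=r.x;print('socket',p[0]+.085*np.cos(p[2]),p[1]+.085*np.sin(p[2]))
print('tri socket',tri(px(346,144,330,215,6),px(490,107,280,265,6)))
o2=[((42,25),t1(186,262)),((42,-25),t1(382,172)),((-42,-25),t1(541,497)),
((42,25),s3(340,193)),((42,-25),s3(482,240)),((-42,25),s3(213,363))]
def g(p):
    x,y,a=p;c,s=np.cos(a),np.sin(a);r=[]
    for q,(n,uv) in o2:
        r+=list(np.subtract(proj(n,(x+(c*q[0]-s*q[1])/1000,y+(s*q[0]+c*q[1])/1000,.0291)),uv))
    return r
r=least_squares(g,[.4,.2,.4],loss='soft_l1');print('comp',r.x,np.degrees(r.x[2]));print(np.round(np.reshape(g(r.x),(-1,2)),2))
```

```text
[ 0.45167614 -0.19873841  0.21273109  0.1159582 ] 12.188593407696066
[[-0.82  0.1 ]
 [ 0.43 -0.12]
 [ 1.49  0.44]
 [-0.07 -0.78]
 [ 0.8  -1.09]
 [-0.97 -0.63]
 [ 0.52  0.35]
 [ 0.01 -0.01]]
socket 0.5347600626989397 -0.18079233898950858
tri socket (array([ 0.53593269, -0.17977585,  0.11416019]), np.float64(5.7921691939205914e-05))
comp [0.47968446 0.24394386 0.47983326] 27.49242081097976
[[-0.13  0.25]
 [ 0.3  -0.43]
 [ 0.08  0.03]
 [-0.07  0.  ]
 [ 0.44 -0.64]
 [-0.77  0.27]]
```

```bash
cat >> h.py <<'E'
def st():
    s=bot.sense();M=R.from_euler('xyz',s['tool_rot']).as_matrix()
    print('t %.2f'%s['t'],'pos',np.round(s['position'],4),'jaw %.2f'%np.degrees(np.arctan2(M[1,2],M[0,2])),'down',np.round(M[:,0],4),'F',np.round(s['wrist_force'],2),'M',np.round(s['moment'],3),'w %.3f'%s['width'],'q',np.round(s['qpos'],3))
    return s
E
python3 -c "
from h import *
st()"
```

```text
t 0.10 pos [0.1561 0.6306 0.2308] jaw 76.09 down [-3.e-04 -1.e-03 -1.e+00] F [-0.53  0.51  0.62] M [ 0.055  0.007 -0.029] w 1.001 q [ 1.281  0.481  1.597  0.     1.065 -0.047]
```

```bash
python3 -m crank '[0.81,-0.97,0,0.0575,0.81,-0.97,0,0.0575,0.81,-0.97,0,0.0575,0.81,-0.97,0,0.0575,0.81,-0.97,0,0.0575]' 1 60; python3 -m crank '[0.81,-0.97,0,0.0575,0.81,-0.97,0,0.0575,0.81,-0.97,0,0.0575,0.81,-0.97,0,0.0575,0.81,-0.97,0,0.0575]'; python3 -m crank '[0.81,-0.97,0,0.0575,0.81,-0.97,0,0.0575,0.81,-0.97,0,0.0575,0.81,-0.97,0,0.0575,0.81,-0.97,0,0.0575]'
```

```text
t: 0.52
position: [0.2386, 0.5323, 0.2313]
tool_rot: [2.991, 1.57, -1.787]
wrist_force: [0.5, 0.2, -0.1]
width: 0.999
t: 0.93
position: [0.3193, 0.4362, 0.2313]
tool_rot: [-1.119, 1.571, 0.567]
wrist_force: [0.1, 0.6, 0.3]
width: 1.001
t: 1.35
position: [0.4003, 0.3398, 0.2313]
tool_rot: [-1.017, 1.57, 0.851]
wrist_force: [-0.6, 0.5, 0.1]
width: 1.004
```

```bash
python3 -c "
from h import *
st()"
```

```text
t 1.35 pos [0.4003 0.3398 0.2313] jaw 107.00 down [ 2.e-04  2.e-04 -1.e+00] F [-0.63  0.47  0.1 ] M [-0.017  0.008 -0.016] w 1.004 q [ 0.646  0.306  1.881  0.     0.954 -1.221]
```

```bash
python3 -m crank '[0.79,-0.96,-0.5,0.058,0.79,-0.96,-0.5,0.058,0.79,-0.96,-1,0.058,0.79,-0.96,-1,0.058,0.79,-0.96,-1,0.058,0.79,-0.96,-1,0.058,0.79,-0.96,-1,0.058]'
python3 - <<'E'
from h import *
st()
s=cv2.cvtColor(viewer.camera('side'),cv2.COLOR_RGB2BGR);t=cv2.cvtColor(viewer.camera('top'),cv2.COLOR_RGB2BGR)
crop(s,180,140,128,120,5,'pics/g1s.png');crop(t,150,210,128,110,5,'pics/g1t.png')
E
```

```text
t: 1.93
position: [0.4778, 0.2457, 0.1315]
tool_rot: [0.659, 1.57, 2.711]
wrist_force: [-0.9, 0.1, 0.2]
width: 0.999
t 1.93 pos [0.4778 0.2457 0.1315] jaw 117.61 down [-5.e-04  2.e-04 -1.e+00] F [-0.87  0.07  0.23] M [-0.036 -0.024 -0.044] w 0.999 q [ 4.180e-01  4.530e-01  1.951e+00  1.000e-03  7.380e-01 -1.635e+00]
```

View pics/g1s.png

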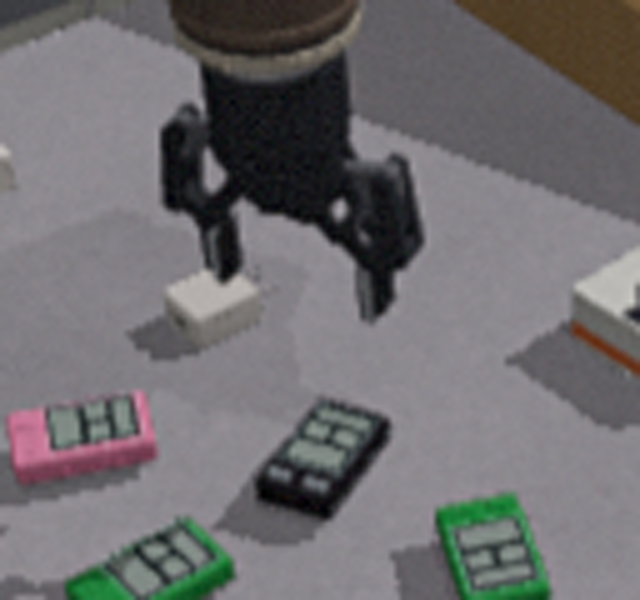

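View pics/g1t.png

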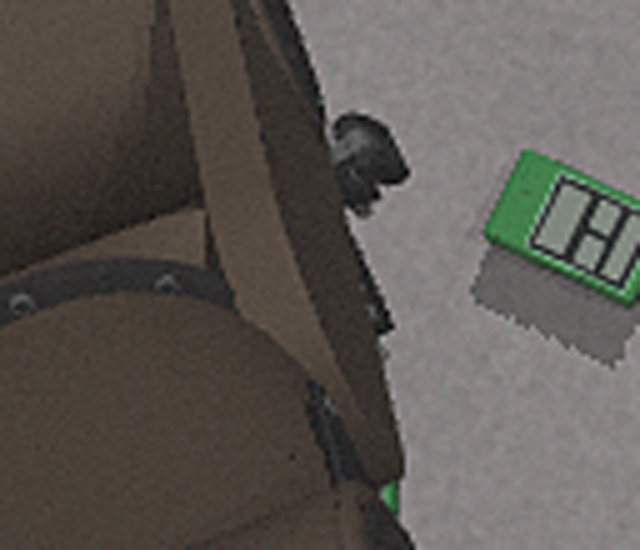

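```bash
python3 -m crank '[0.01,-0.01,-0.4,0,0.01,-0.01,-0.7,0,0.01,-0.01,-0.9,0,0.01,-0.01,-1,0,0.01,-0.01,-1,0]';  python3 -m crank '[0,0,-0.1,0,0,0,-0.2,0,0,0,-0.26,0,0,0,-0.26,0,0,0,-0.26,0]'
python3 - <<'E'
from h import *
st()
s=cv2.cvtColor(viewer.camera('side'),cv2.COLOR_RGB2BGR)
crop(s,200,170,100,90,7,'pics/g2s.png')
E
```

```text
t: 2.45
position: [0.4784, 0.2437, 0.0305]
tool_rot: [1.464, 1.569, -2.766]
wrist_force: [-1.7, -0.2, -0.2]
width: 1.001
t: 2.87
position: [0.4792, 0.2429, 0.0053]
tool_rot: [1.486, 1.571, -2.745]
wrist_force: [-0.8, -0.4, -0.1]
width: 0.999
t 2.87 pos [0.4792 0.2429 0.0053] jaw 117.57 down [-2.e-04 -1.e-04 -1.e+00] F [-0.75 -0.39 -0.11] M [-0.008 -0.001  0.025] w 0.999 q [ 0.413  0.66   2.016  0.     0.466 -1.639]
```

View pics/g2s.png

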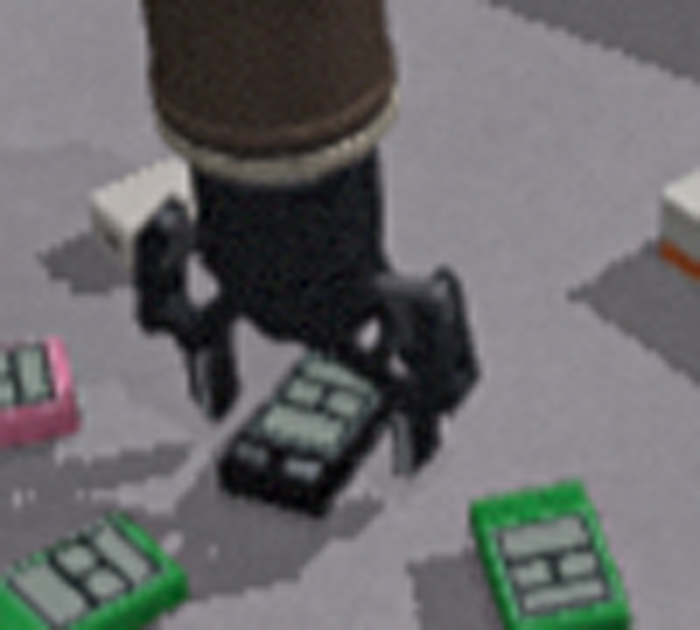

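```bash
python3 -m crank '[0,0,0,0,0,0,0,0,0,0,0,0,0,0,0,0,0,0,0,0,0,0,0,0,0,0,0,0,0,0,0,0]' 0 60; python3 -c "
from h import *
st()"; python3 -m crank '[0,0,0.3,0,0,0,0.6,0,0,0,0.9,0,0,0,1,0,0,0,1,0,0,0,1,0]'
python3 - <<'E'
from h import *
st()
s=cv2.cvtColor(viewer.camera('side'),cv2.COLOR_RGB2BGR)
crop(s,200,140,100,100,6,'pics/g3s.png')
E
```

```text
t: 3.58
position: [0.4794, 0.243, 0.0059]
tool_rot: [-1.683, 1.57, 0.369]
wrist_force: [-1.9, -1.2, 10.7]
width: 0.568
t 3.58 pos [0.4794 0.243  0.0059] jaw 117.58 down [ 6.e-04  2.e-04 -1.e+00] F [-1.94 -1.23 10.7 ] M [-0.162  0.287  0.074] w 0.568 q [ 0.413  0.659  2.016 -0.     0.466 -1.639]
t: 4.08
position: [0.4793, 0.243, 0.1053]
tool_rot: [-1.622, 1.57, 0.43]
wrist_force: [-1.0, 0.2, -2.2]
width: 0.574
t 4.08 pos [0.4793 0.243  0.1053] jaw 117.57 down [ 9.e-04  4.e-04 -1.e+00] F [-0.99  0.18 -2.18] M [ 0.018  0.001 -0.   ] w 0.574 q [ 0.413  0.492  1.97   0.     0.678 -1.639]
```

View pics/g3s.png

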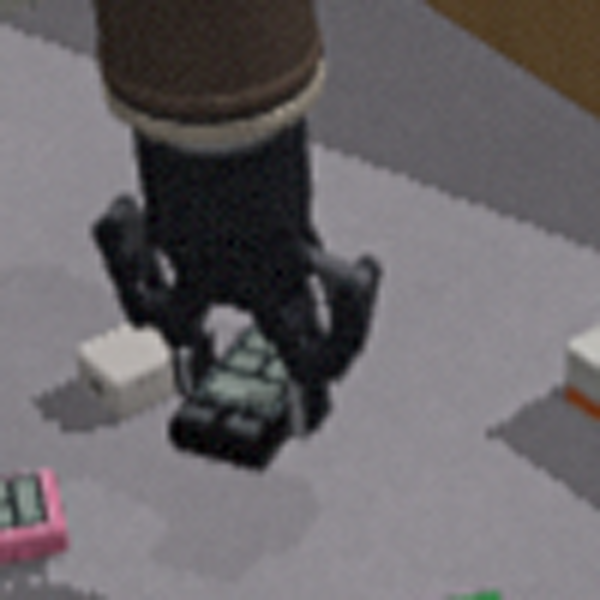

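```bash
python3 -m crank '[0.11,-0.3,0.6,-0.117,0.11,-0.6,1,-0.117,0.11,-0.84,1,-0.117,0.11,-0.84,1,-0.117,0.11,-0.84,1,-0.117]';python3 -m crank '[0.11,-0.42,0,-0.117,0.11,-0.84,0,-0.117,0.11,-0.84,0,-0.117,0.11,-0.84,0,-0.117]';python3 -m crank '[0.11,-0.42,0,-0.117,0.11,-0.84,0,-0.117,0.11,-0.84,0,-0.117,0.11,-0.84,0,-0.117]';python3 -m crank '[0.11,-0.42,0,-0.117,0.11,-0.84,0,-0.117,0.11,-0.84,0,-0.117,0.11,-0.84,0,-0.117]'; python3 -c "
from h import *
st()"
```

```text
t: 4.55
position: [0.4907, 0.1571, 0.2055]
tool_rot: [-1.909, 1.57, -0.226]
wrist_force: [0.8, 0.7, -1.6]
width: 0.569
t: 4.88
position: [0.5004, 0.0737, 0.2032]
tool_rot: [1.895, 1.567, -3.079]
wrist_force: [-0.1, 0.7, -1.0]
width: 0.567
t: 5.22
position: [0.512, -0.0095, 0.2037]
tool_rot: [2.011, 1.569, 2.958]
wrist_force: [0.7, 0.1, -1.1]
width: 0.574
t: 5.55
position: [0.5233, -0.0929, 0.204]
tool_rot: [2.134, 1.569, 2.716]
wrist_force: [-0.2, -0.2, -2.3]
width: 0.569
t 5.55 pos [ 0.5233 -0.0929  0.204 ] jaw 33.34 down [-1.5e-03  7.0e-04 -1.0e+00] F [-0.19 -0.19 -2.29] M [ 0.003  0.05  -0.002] w 0.569 q [-0.233  0.348  1.896  0.     0.899 -0.815]
```

```bash
python3 -m crank '[0.12,-0.42,-0.1,-0.117,0.12,-0.87,-0.3,-0.117,0.12,-0.87,-0.4,-0.117,0.12,-0.87,-0.4,-0.117,0.12,-0.87,-0.4,-0.117,0.12,-0.87,-0.4,-0.117]'
python3 - <<'E'
from h import *
st()
s=cv2.cvtColor(viewer.camera('side'),cv2.COLOR_RGB2BGR);t=cv2.cvtColor(viewer.camera('top'),cv2.COLOR_RGB2BGR)
cv2.imwrite('pics/s4.png',s);cv2.imwrite('pics/t4.png',t)
crop(s,300,200,110,95,7,'pics/g4s.png');crop(t,330,190,110,90,7,'pics/g4t.png')
E
```

```text
t: 6.05
position: [0.5354, -0.1779, 0.1652]
tool_rot: [2.136, 1.57, 2.359]
wrist_force: [0.7, 0.8, -1.1]
width: 0.571
t 6.05 pos [ 0.5354 -0.1779  0.1652] jaw 12.82 down [-8.e-04  8.e-04 -1.e+00] F [ 0.68  0.82 -1.12] M [-0.054 -0.022 -0.059] w 0.571 q [-3.750e-01  4.390e-01  1.861e+00  1.000e-03  8.420e-01 -5.990e-01]
```

View pics/g4s.png

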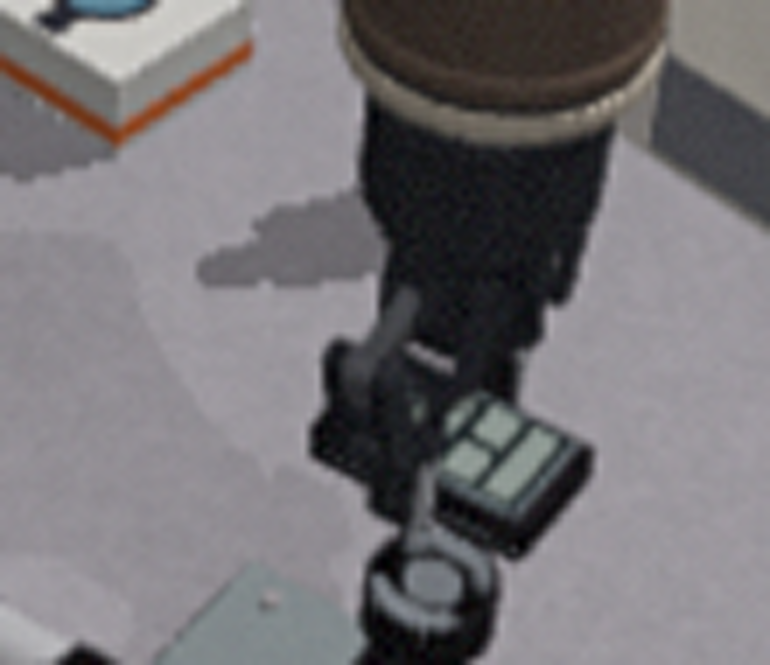

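View pics/g4t.png

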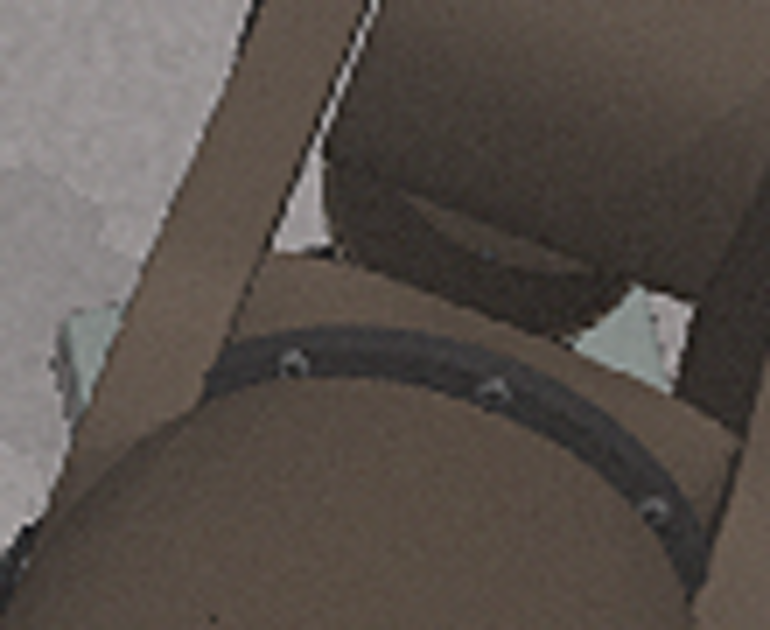

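Run:
```python
from h import *
s=cv2.imread('pics/s4.png')
crop(s,345,245,50,55,14,'pics/g5s.png')
# overlay prediction
p=bot.sense()['position'];a=np.radians(12.82-90)
im=cv2.resize(s[245:300,345:395],None,fx=14,fy=14,interpolation=cv2.INTER_CUBIC)
def mark(X,col):
    u,v=proj('side',X);cv2.circle(im,(int((u-345+.5)*14-.5),int((v-245+.5)*14-.5)),4,col,-1)
c=np.array([p[0],p[1],p[2]-.0055+.0196])
for dx in(-42,42):
  for dy in(-25,25):
    for dz in(-9.5,9.5):
      d=R.from_euler('z',a).apply(np.array([dx,dy,dz])/1000);mark(c+d,(0,0,255) if dz>0 else (0,255,255))
for z,col in((.116,(0,255,0)),):
  for r in(.024,):
    for k in range(0,360,15):
      mark([.5352+r*np.cos(np.radians(k)),-.1802+r*np.sin(np.radians(k)),z],col)
cv2.imwrite('pics/g5o.png',im)
```

```text
(no output)
```

View pics/g5s.png

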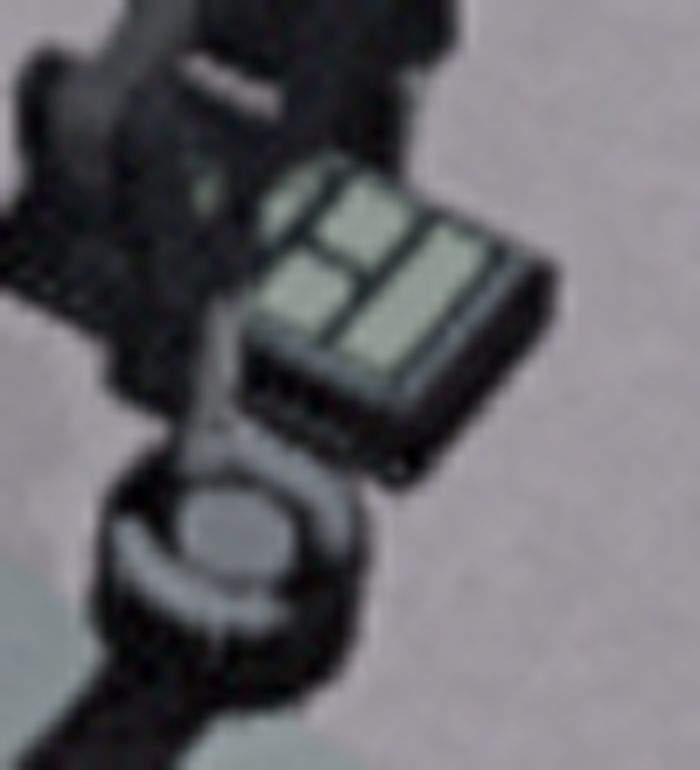

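View pics/g5o.png

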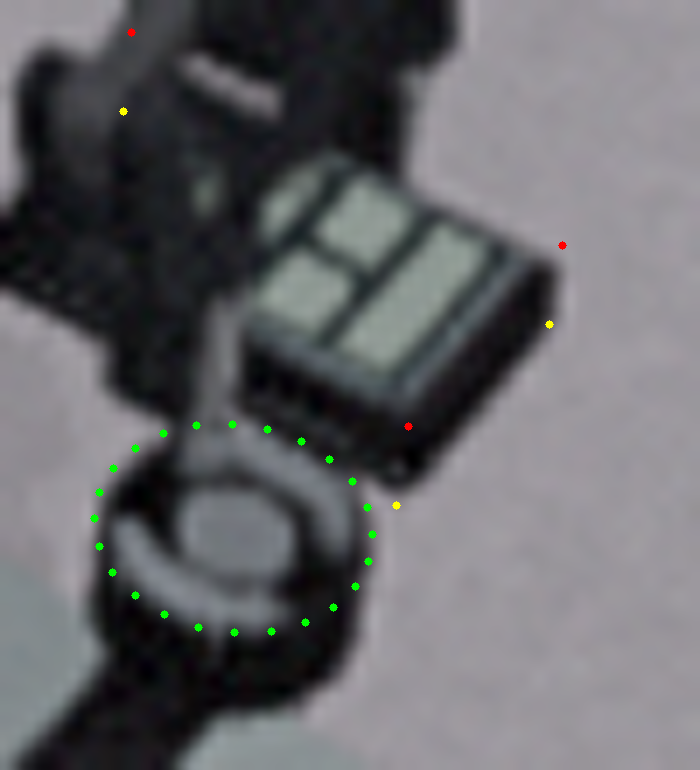

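Run:
```python
from h import *
px=lambda x,y:(330+(x+.5)/6-.5,215+(y+.5)/6-.5)
ang=lambda a,b:np.degrees(np.arctan2(*(b-a)[1::-1]))
L,Rr=onz('top',*px(52,432),.068),onz('top',*px(709,304),.068)
print(L,Rr,ang(Rr,L)-90,np.linalg.norm(L-Rr),(L+Rr)/2)
a,b=onz('top',*px(60,122),.012),onz('top',*px(537,27),.012);print('front',ang(b,a)-90,np.linalg.norm(a-b))
b2=onz('top',*px(640,490),.012);print('right',ang(b2,b),np.linalg.norm(b2-b))
# arm: socket centre to arm screw
S=onz('top',*px(346,144),.115);A=onz('top',*px(394,421),.09);print('arm',ang(A,S))
h=lambda x,y:(280+(x+.5)/6-.5,265+(y+.5)/6-.5)
L,Rr=onz('side',*h(97,155),.068),onz('side',*h(662,487),.068);print('side bar',ang(Rr,L)-90,np.linalg.norm(L-Rr),(L+Rr)/2)
a,b=onz('side',*h(335,92),.012),onz('side',*h(738,318),.012);print('side front',ang(b,a)-90,np.linalg.norm(a-b))
for z in(.112,.116,.12): print(z,onz('side',*h(490,107),z),onz('top',*px(346,144),z))
```

```text
[ 0.42547041 -0.06708461  0.068     ] [ 0.48145757 -0.32998484  0.068     ] 12.022097367451437 0.2687956305132332 [ 0.45346399 -0.19853472  0.068     ]
front 12.393757492395324 0.20564639106116525
right 11.637626122200427 0.19865837247982446
arm 11.328084437937449
side bar 12.25275984842881 0.27035395465735174 [ 0.45269843 -0.19742166  0.068     ]
side front 11.695549046128448 0.20862535559420858
0.112 [ 0.53745949 -0.1785732   0.112     ] [ 0.53629958 -0.17998827  0.112     ]
0.116 [ 0.53468158 -0.18082592  0.116     ] [ 0.53557657 -0.17956182  0.116     ]
0.12 [ 0.53190368 -0.18307863  0.12      ] [ 0.53485357 -0.17913537  0.12      ]
```

```bash
python3 -m crank '[0.006,0.009,-0.1,-0.0015,0.006,0.009,-0.2,-0.0015,0.006,0.009,-0.3,-0.0015,0.006,0.009,-0.34,-0.0015,0.006,0.009,-0.34,-0.0015,0.006,0.009,-0.34,-0.0015]'
python3 - <<'E'
from h import *
st()
s=cv2.cvtColor(viewer.camera('side'),cv2.COLOR_RGB2BGR)
cv2.imwrite('pics/s6.png',s)
crop(s,330,240,70,60,10,'pics/g6s.png')
E
```

```text
t: 6.65
position: [0.5356, -0.1791, 0.1308]
tool_rot: [2.563, 1.57, 2.772]
wrist_force: [-0.3, 0.5, -1.6]
width: 0.573
t 6.65 pos [ 0.5356 -0.1791  0.1308] jaw 12.02 down [-1.e-03  4.e-04 -1.e+00] F [-0.33  0.49 -1.56] M [0.006 0.018 0.094] w 0.573 q [-0.376  0.486  1.888 -0.     0.768 -0.586]
```

View pics/g6s.png

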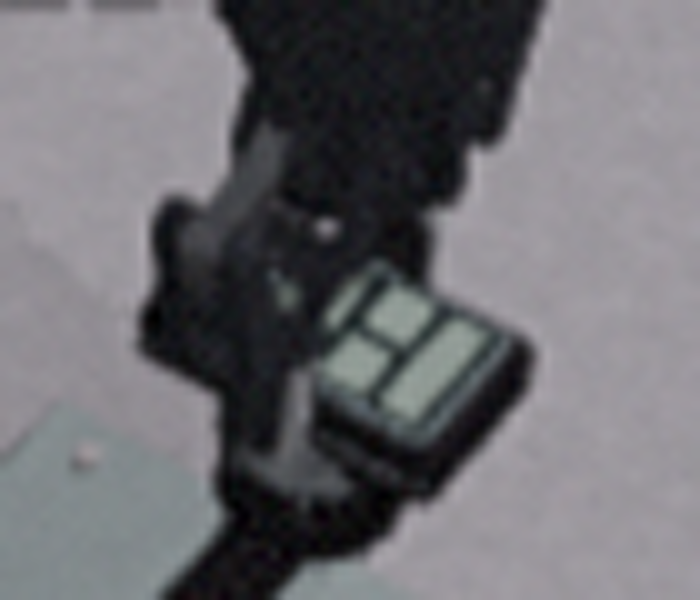

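```bash
for i in 1 ; do python3 -m crank '[0,0,-0.02,0,0,0,-0.04,0,0,0,-0.04,0,0,0,-0.04,0]'; python3 -c "
from h import *
st()"; python3 -m crank '[0,0,-0.01,0,0,0,-0.02,0,0,0,-0.02,0,0,0,-0.02,0]'; python3 -c "
from h import *
st()"; done
```

```text
t: 7.03
position: [0.5358, -0.1792, 0.1273]
tool_rot: [1.712, 1.571, 1.922]
wrist_force: [-0.4, -0.2, -1.6]
width: 0.574
t 7.03 pos [ 0.5358 -0.1792  0.1273] jaw 12.01 down [-0.  0. -1.] F [-0.42 -0.21 -1.58] M [ 0.017 -0.043 -0.018] w 0.574 q [-0.376  0.491  1.891  0.     0.76  -0.586]
t: 7.37
position: [0.5358, -0.1792, 0.1252]
tool_rot: [2.51, 1.571, 2.719]
wrist_force: [0.8, 0.3, -1.2]
width: 0.577
t 7.37 pos [ 0.5358 -0.1792  0.1252] jaw 12.01 down [-1.e-04  0.e+00 -1.e+00] F [ 0.79  0.32 -1.2 ] M [ 0.011  0.029 -0.026] w 0.577 q [-0.376  0.494  1.893  0.     0.755 -0.586]
```

Foot estimated at ~0.120. Continue in 2 mm and then 1.5 mm steps.

```bash
python3 -m crank '[0,0,-0.01,0,0,0,-0.02,0,0,0,-0.02,0,0,0,-0.02,0]' | grep -E "pos|force"; python3 -m crank '[0,0,-0.01,0,0,0,-0.02,0,0,0,-0.02,0,0,0,-0.02,0]'| grep -E "pos|force"; python3 -m crank '[0,0,-0.01,0,0,0,-0.015,0,0,0,-0.015,0]'| grep -E "pos|force"; python3 -c "
from h import *
st()"
```

```text
position: [0.5358, -0.1792, 0.1232]
wrist_force: [-0.2, 0.2, -1.1]
position: [0.5358, -0.1792, 0.1212]
wrist_force: [0.2, 0.8, -2.6]
position: [0.5359, -0.1791, 0.1198]
wrist_force: [0.1, -0.1, -0.6]
t 8.28 pos [ 0.5359 -0.1791  0.1198] jaw 12.01 down [ 0.  0. -1.] F [ 0.12 -0.13 -0.64] M [ 0.082 -0.023  0.045] w 0.571 q [-0.376  0.502  1.896  0.     0.743 -0.586]
```

```bash
for k in 1 2; do python3 -m crank '[0,0,-0.01,0,0,0,-0.015,0,0,0,-0.015,0,0,0,-0.015,0]'| grep -E "pos|force"; done; python3 -c "
from h import *
st()"
```

```text
position: [0.5359, -0.1792, 0.1183]
wrist_force: [-0.0, 0.7, 1.4]
position: [0.5359, -0.1791, 0.1168]
wrist_force: [-1.3, 1.8, 3.7]
t 8.95 pos [ 0.5359 -0.1791  0.1168] jaw 12.01 down [ 0.  0. -1.] F [-1.31  1.83  3.71] M [ 0.257  0.091 -0.008] w 0.566 q [-0.376  0.506  1.899  0.     0.737 -0.586]
```

```bash
python3 -m crank '[0,0,-0.01,0,0,0,-0.01,0,0,0,-0.01,0]'| grep -E "pos|force"; python3 -c "
from h import *
st()
s=cv2.cvtColor(viewer.camera('side'),cv2.COLOR_RGB2BGR)
cv2.imwrite('pics/s7.png',s)
crop(s,330,240,70,60,10,'pics/g7s.png')"
```

```text
position: [0.5359, -0.1791, 0.1158]
wrist_force: [0.2, 1.8, 3.8]
t 9.20 pos [ 0.5359 -0.1791  0.1158] jaw 12.01 down [ 1.e-04 -0.e+00 -1.e+00] F [0.21 1.76 3.83] M [ 0.348  0.09  -0.001] w 0.571 q [-0.376  0.507  1.899  0.     0.735 -0.586]
```

View pics/g7s.png

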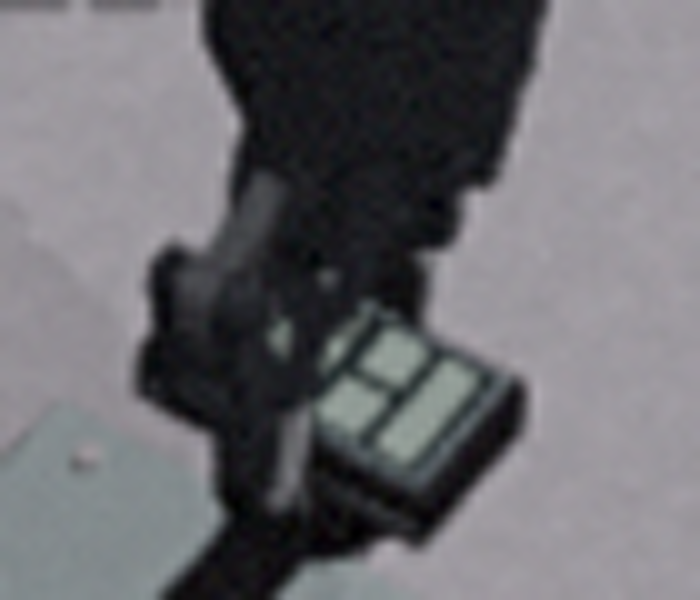

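```bash
python3 -m crank '[0,0.005,0,0,0,0.005,0,0,0,0.005,0,0]'| grep -E "pos|force"; python3 -c "
from h import *
st()";  python3 -m crank '[0,0.004,-0.01,0,0,0.004,-0.015,0,0,0.004,-0.015,0]'| grep -E "pos|force"; python3 -c "
from h import *
st()"
```

```text
position: [0.5359, -0.1789, 0.1158]
wrist_force: [-2.2, -2.0, 4.1]
t 9.50 pos [ 0.5359 -0.1789  0.1158] jaw 12.02 down [ 1.e-04 -3.e-04 -1.e+00] F [-2.21 -1.96  4.13] M [-0.427  0.184 -0.013] w 0.572 q [-0.376  0.507  1.9   -0.     0.735 -0.585]
position: [0.536, -0.1785, 0.1143]
wrist_force: [-0.5, -4.2, 7.0]
t 9.75 pos [ 0.536  -0.1785  0.1143] jaw 12.01 down [ 4.e-04 -4.e-04 -1.e+00] F [-0.47 -4.22  7.  ] M [-0.723  0.163 -0.002] w 0.573 q [-0.375  0.509  1.901 -0.     0.731 -0.584]
```

```bash
python3 -m crank '[0,-0.006,0,0,0,-0.006,0,0,0,-0.006,0,0]'| grep -E "pos|force"; python3 -c "
from h import *
st()";  python3 -m crank '[0,0,-0.01,0,0,0,-0.01,0,0,0,-0.01,0]'| grep -E "pos|force"; python3 -c "
from h import *
st()"
```

```text
position: [0.536, -0.1787, 0.1143]
wrist_force: [0.9, 1.3, 5.7]
t 10.00 pos [ 0.536  -0.1787  0.1143] jaw 12.00 down [ 3.e-04  3.e-04 -1.e+00] F [0.94 1.3  5.67] M [ 0.161 -0.01  -0.009] w 0.572 q [-3.76e-01  5.09e-01  1.90e+00  1.00e-03  7.32e-01 -5.85e-01]
position: [0.536, -0.1787, 0.1133]
wrist_force: [0.0, 0.7, 6.7]
t 10.25 pos [ 0.536  -0.1787  0.1133] jaw 12.00 down [ 3.e-04  2.e-04 -1.e+00] F [0.   0.72 6.7 ] M [0.12  0.045 0.024] w 0.573 q [-0.376  0.511  1.901  0.     0.73  -0.585]
```

```bash
for k in 1 2; do  python3 -m crank '[0,0,-0.01,0,0,0,-0.01,0,0,0,-0.01,0]'>/dev/null; python3 -c "
from h import *
st()"; done;  python3 -m crank '[0,0,-0.005,0,0,0,-0.005,0,0,0,-0.005,0]'>/dev/null;python3 -c "
from h import *
st()"
```

```text
t 10.50 pos [ 0.536  -0.1787  0.1124] jaw 12.00 down [ 3.e-04  2.e-04 -1.e+00] F [-0.51  0.79  8.22] M [ 0.126  0.116 -0.01 ] w 0.569 q [-0.376  0.512  1.902  0.     0.727 -0.585]
t 10.75 pos [ 0.536  -0.1786  0.1114] jaw 12.01 down [ 3.e-04  2.e-04 -1.e+00] F [-0.8   1.9   9.42] M [0.203 0.091 0.034] w 0.572 q [-0.376  0.513  1.902  0.     0.725 -0.585]
t 11.00 pos [ 0.5361 -0.1787  0.111 ] jaw 12.01 down [ 4.e-04  1.e-04 -1.e+00] F [-1.33  1.7   8.93] M [0.235 0.192 0.037] w 0.574 q [-0.376  0.514  1.903  0.     0.724 -0.585]
```

```bash
for k in 1 2; do  python3 -m crank '[0,0,-0.004,0,0,0,-0.004,0,0,0,-0.004,0]'>/dev/null; python3 -c "
from h import *
st()"; done
```

```text
t 11.25 pos [ 0.536  -0.1787  0.1108] jaw 12.00 down [ 5.e-04  2.e-04 -1.e+00] F [-2.15  1.03 12.51] M [ 0.18  0.33 -0.02] w 0.574 q [-0.376  0.514  1.903  0.     0.724 -0.585]
t 11.50 pos [ 0.5361 -0.1787  0.1107] jaw 12.01 down [ 6.e-04  0.e+00 -1.e+00] F [-3.93  2.54 18.21] M [ 0.355  0.732 -0.033] w 0.570 q [-0.376  0.514  1.903  0.     0.724 -0.585]
```

```bash
python3 -m crank '[0,0,0.012,0,0,0,0.012,0,0,0,0.012,0]'>/dev/null; python3 -c "
from h import *
st()";python3 -m crank '[0,0,0,0.02,0,0,0,0.04,0,0,0,0.06,0,0,0,0.06,0,0,0,0.06]'>/dev/null; python3 -c "
from h import *
st()"
```

```text
t 11.75 pos [ 0.536  -0.1787  0.1115] jaw 12.01 down [ 4.e-04  1.e-04 -1.e+00] F [0.55 1.82 8.86] M [ 0.153  0.108 -0.028] w 0.569 q [-0.376  0.513  1.903  0.     0.725 -0.585]
t 12.17 pos [ 0.5361 -0.1788  0.1114] jaw 22.84 down [ 6.e-04  0.e+00 -1.e+00] F [-0.67 -0.29  8.83] M [0.059 0.118 0.027] w 0.568 q [-0.376  0.514  1.902  0.     0.725 -0.774]
```

```bash
python3 -m crank '[0,0,0,0.03,0,0,0,0.06,0,0,0,0.09,0,0,0,0.12,0,0,0,0.12,0,0,0,0.12]'>/dev/null; python3 -c "
from h import *
st()";python3 -m crank '[-0.002,-0.002,0,0.03,-0.002,-0.002,0,0.06,-0.002,-0.002,0,0.09,-0.002,-0.002,0,0.12,-0.002,-0.002,0,0.12]'>/dev/null; python3 -c "
from h import *
st()"
```

```text
t 12.67 pos [ 0.536  -0.1787  0.1114] jaw 44.45 down [ 3.e-04  1.e-04 -1.e+00] F [-1.61  0.24  9.23] M [0.01  0.205 0.056] w 0.571 q [-0.376  0.514  1.902  0.     0.725 -1.152]
t 13.08 pos [ 0.5357 -0.1791  0.1114] jaw 66.38 down [ 2.e-04 -1.e-04 -1.e+00] F [-1.71 -0.73  8.79] M [-0.167  0.356  0.033] w 0.568 q [-0.376  0.513  1.903  0.     0.725 -1.535]
```

```bash
python3 -m crank '[-0.003,-0.001,0,0.03,-0.003,-0.001,0,0.06,-0.003,-0.001,0,0.1,-0.003,-0.001,0,0.1,-0.003,-0.001,0,0.1]'>/dev/null; python3 -c "
from h import *
st()";python3 -m crank '[0,0,0,0.03,0,0,0,0.06,0,0,0,0.1,0,0,0,0.1,0,0,0,0.1]'>/dev/null; python3 -c "
from h import *
st()"
```

```text
t 13.50 pos [ 0.5355 -0.1792  0.1114] jaw 84.07 down [ 4.e-04 -1.e-04 -1.e+00] F [-1.73 -1.19  8.73] M [-0.199  0.245  0.056] w 0.573 q [-0.377  0.513  1.903  0.     0.725 -1.844]
t 13.92 pos [ 0.5354 -0.1792  0.1114] jaw 102.07 down [ 2.e-04 -2.e-04 -1.e+00] F [-1.25 -1.55  8.83] M [-0.369  0.315  0.07 ] w 0.575 q [-0.377  0.513  1.903 -0.     0.725 -2.158]
```

```bash
python3 -m crank '[0,0,0.007,0,0,0,0.014,0,0,0,0.02,0,0,0,0.02,0]'>/dev/null; python3 -c "
from h import *
st()";python3 -m crank '[0,0,0.005,0,0,0,0.01,0,0,0,0.01,0]'>/dev/null; python3 -c "
from h import *
st()
s=cv2.cvtColor(viewer.camera('side'),cv2.COLOR_RGB2BGR)
cv2.imwrite('pics/s8.png',s)
crop(s,320,240,80,60,9,'pics/g8s.png')"
```

```text
t 14.25 pos [ 0.5354 -0.1793  0.1133] jaw 102.01 down [ 2.e-04 -2.e-04 -1.e+00] F [-2.64 -3.07  6.2 ] M [-0.43   0.255  0.083] w 0.572 q [-0.377  0.51   1.902 -0.     0.729 -2.157]
t 14.50 pos [ 0.5354 -0.1792  0.1143] jaw 102.01 down [ 1.e-04 -1.e-04 -1.e+00] F [-1.67 -3.2   5.32] M [-0.546  0.109  0.028] w 0.574 q [-0.377  0.509  1.901 -0.     0.731 -2.157]
```

View pics/g8s.png

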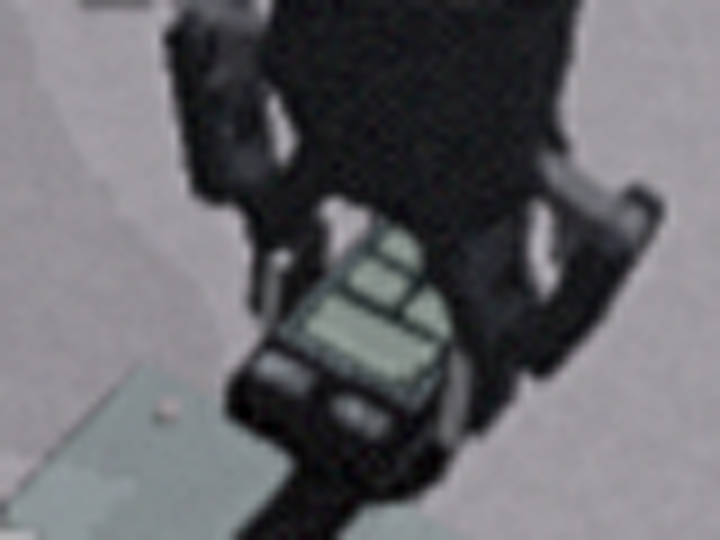

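```bash
python3 -m crank '[0,0.002,0.005,0,0,0.002,0.005,0,0,0.002,0.005,0]'>/dev/null; python3 -c "
from h import *
st()"; python3 -m crank '[0,0.001,0.005,0,0,0.001,0.005,0,0,0.001,0.005,0]'>/dev/null; python3 -c "
from h import *
st()"
```

```text
t 14.80 pos [ 0.5354 -0.1792  0.1144] jaw 102.01 down [-1.e-04 -2.e-04 -1.e+00] F [ 1.51 -5.82 -2.08] M [-1.06  -0.121  0.056] w 0.574 q [-0.377  0.509  1.901 -0.     0.731 -2.157]
t 15.05 pos [ 0.5354 -0.1792  0.1145] jaw 102.01 down [-1.e-04 -3.e-04 -1.e+00] F [  3.13  -6.38 -10.36] M [-1.304 -0.457 -0.02 ] w 0.569 q [-0.376  0.509  1.901 -0.     0.732 -2.156]
```

```bash
python3 -m crank '[-0.001,-0.007,-0.006,0,-0.001,-0.007,-0.006,0,-0.001,-0.007,-0.006,0]'>/dev/null; python3 -c "
from h import *
st()"; python3 -m crank '[0,0,0,0,0,0,0,0,0,0,0,0,0,0,0,0,0,0,0,0,0,0,0,0]' 1 >/dev/null; python3 -c "
from h import *
st()
s=cv2.cvtColor(viewer.camera('side'),cv2.COLOR_RGB2BGR)
crop(s,320,240,80,60,9,'pics/g9s.png')"
```

```text
t 15.30 pos [ 0.5353 -0.1793  0.1144] jaw 102.01 down [-0.e+00  3.e-04 -1.e+00] F [ 2.55  0.91 -2.56] M [ 0.115 -0.512  0.005] w 0.573 q [-0.377  0.509  1.901  0.     0.732 -2.158]
t 15.80 pos [ 0.5352 -0.1795  0.1146] jaw 102.01 down [-0. -0. -1.] F [ 0.89 -0.04  0.19] M [-0.006  0.014  0.007] w 0.997 q [-0.377  0.508  1.901 -0.     0.732 -2.158]
```

View pics/g9s.png

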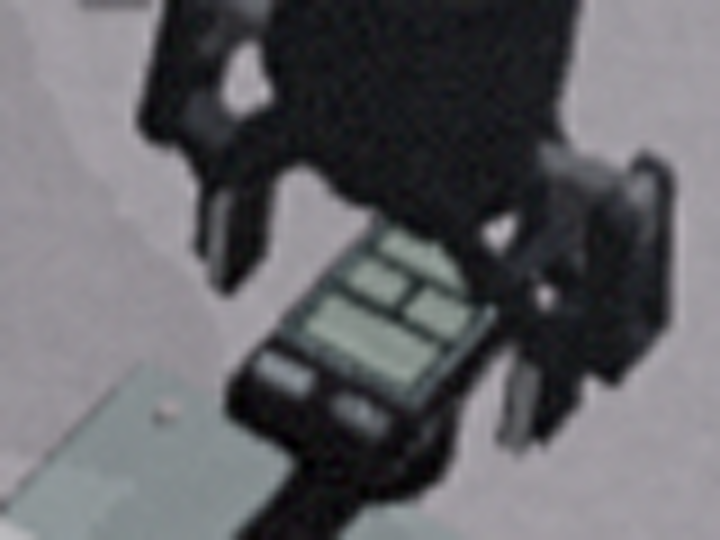

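Released and the computer held its place. Now up and away so the top camera can check.

```bash
python3 -m crank '[0,0,0.3,0,0,0,0.6,0,0,0,0.9,0,0,0,1,0,0,0,1,0]'|grep force; python3 -m crank '[0,0.4,0.3,0,0,0.8,0.3,0,0,1,0.3,0,0,1,0.3,0]'|grep force;python3 -m crank '[-0.3,0.4,0,0,-0.6,0.8,0,0,-0.8,1,0,0,-0.8,1,0,0]'|grep force;python3 -m crank '[-0.3,0.4,0,0,-0.3,0.8,0,0,-0.3,1,0,0,-0.3,1,0,0,-0.3,1,0,0,-0.3,1,0,0]';  python3 - <<'E'
from h import *
s=cv2.cvtColor(viewer.camera('side'),cv2.COLOR_RGB2BGR);t=cv2.cvtColor(viewer.camera('top'),cv2.COLOR_RGB2BGR)
cv2.imwrite('pics/s10.png',s);cv2.imwrite('pics/t10.png',t)
crop(s,320,240,80,60,9,'pics/g10s.png');crop(t,330,195,120,100,6,'pics/g10t.png')
E
```

```text
wrist_force: [-0.6, -0.4, 0.1]
wrist_force: [-0.8, 0.2, 0.3]
wrist_force: [1.1, -0.0, -1.0]
t: 17.43
position: [0.425, 0.12, 0.2439]
tool_rot: [1.781, 1.57, -2.722]
wrist_force: [-0.9, 0.4, 0.2]
width: 0.995
```

View pics/t10.png

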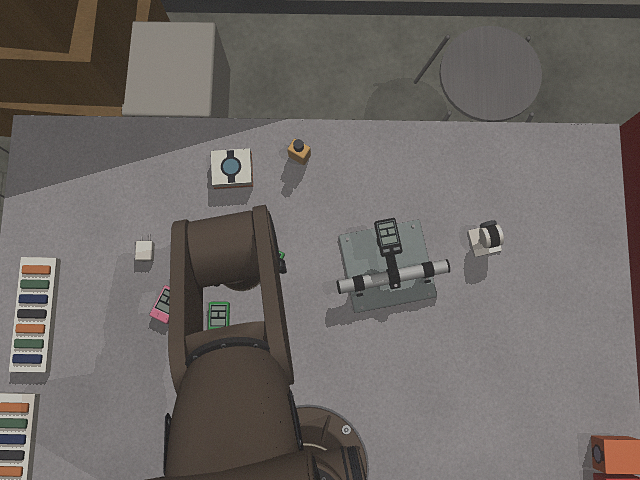

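View pics/g10t.png

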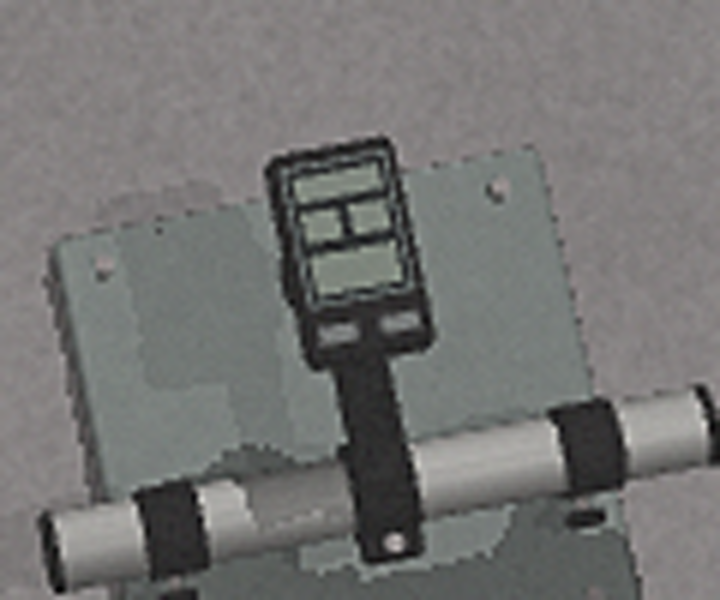

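View pics/g10s.png

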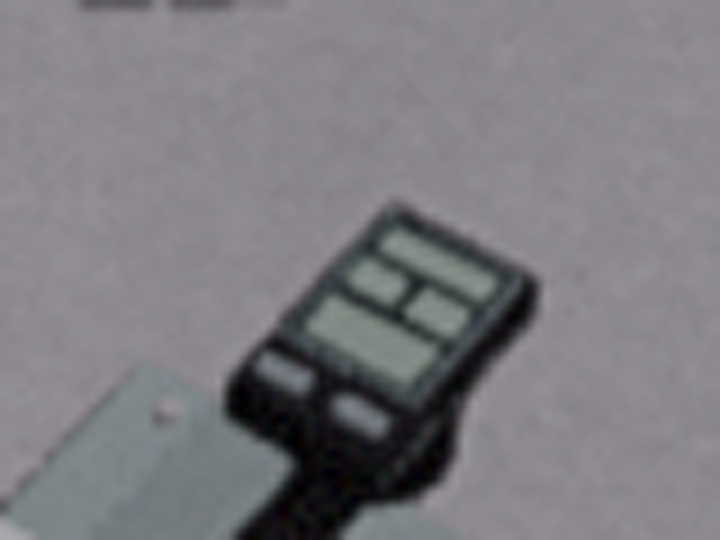

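Run:
```python
from h import *
P=[onz('top',330+(x+.5)/6-.5,195+(y+.5)/6-.5,.138) for x,y in((268,158),(390,136),(436,347),(311,369))]
f=(P[0]+P[1])/2-(P[2]+P[3])/2;print(np.degrees(np.arctan2(f[1],f[0])),sum(P)/4)
st();print(bot.job_done())
```

```text
11.575039073079832 [ 0.53636037 -0.17921845  0.138     ]
t 17.53 pos [0.4252 0.1195 0.2441] jaw 101.95 down [-8.e-04 -4.e-04 -1.e+00] F [-0.22  0.15 -0.26] M [ 0.01  -0.029 -0.041] w 0.999 q [ 0.205  0.172  2.034 -0.     0.937 -1.574]
the job is handed in; nothing more can be done
None
```

The black bicycle computer is locked in the mount. I set it crosswise with the tabs in the slots and pressed it down until its back met the rim. I then eased off about 0.6 mm, turned it 90° while pressed, and let it rise into the notches.

- **Forces:** the wrist force peaked at about 19 N, when I felt for the bottom. The turn itself was made under the spring force alone. There was some sideways force of up to about 6 N while centring and lifting, which I relieved before letting go.
- **Lock:** when I lifted, it came up against a hard stop about 3.5 mm above full depth (3.6 mm expected). A pull of about 9 N did not bring it out. It stayed put when the gripper opened and the arm moved away.
- **Direction:** in the top picture it measures 11.6° against about 12° for the stand, which agrees within measuring error. The buttons are at the end nearest the bar.
- **Other goods:** the watch, watch box, perfume and charger look unmoved. The arm hid part of the pink and green look-alikes in the last picture, so I could not fully check those. The gripper never worked close to them.
- **Time:** handed in at 17.5 s, with the robot clear of everything.

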